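Right the tipped spice jar and pinch-lock the row's stop at the marker

ROBOT

A 6-joint arm with a two-finger parallel gripper is mounted at the origin on a cart in front of the work surface, level with it; the furniture and walls round the work are solid. World frame = base frame: x ahead of the robot, y to its left, z up, the work surface at z = 0. Lengths are in m, angles in degrees, forces in N, time in s.
With the tool pointing down it reaches from about 0.375 to 0.9 m from the base axis. Payload 3.1 kg.
Tool frame: the origin (TCP) lies on the centre line of the jaws, within the pads' length; the fingertips stand 25 mm ahead of it and the grasp point (between the pads) lies 6 mm ahead of it; z points along the fingers, y is the line along which they close (so a half turn about z gives the same grasp; the last joint's range is limited). The gripper opens to 87 mm and grips with 3 to 60 N. Pads are 19 mm wide; open, the fingers measure 117 mm over their backs; the gripper's body (75 mm by 190 mm) begins 51 mm behind the grasp point.
Start: joints at [62.195, 30.224, 82.088, -0, 67.689, -10.227], TCP at [0.189, 0.596, 0.248] pointing down, gripper open.
Joint ranges: [-176.69, 176.69], [-43.24, 126.21], [12.49, 139.97], [-82, 262], [0, 151.66], [-163.58, 163.58]. Speed limits (degrees/s): [159.86, 159.86, 180, 180, 180, 180].

INTERFACE

Orientations are given as a 3x3 rotation matrix whose columns are the frame's x, y, z axes.
In Python, from rig import read_state, capture, camera_params, hand_in gives the robot as it stands.
- The arm moves only by the tool apply_moves, never from a script. Its argument "rows" is a list of rows, each an object of numbers: "x", "y", "z": the shift along the tool's x, y, z in mm; "rx", "ry", "rz": the turn, a rotation vector about the tool's x, y, z in units of 6 degrees (1.0 is 6 degrees); "claw": the closure in counts, from 0 (fully open) to 255 (shut). A call has 1 to 10 rows; each row is the pose to reach, as a shift and turn from the pose commanded when the call began, along the tool's axes at that moment; what a row does not reach only later rows make up. A row lasts 1/8 s, in which the tool goes at most 62.5 mm and 10.7 degrees, less where a joint would pass 70% of its speed; a pose out of reach is approached as far as the arm can. A call with a gripper value outside its range is refused whole. The fingers move at their own pace and stop on an object; the grip force is fixed at half the most. Time passes only in rows, so rows that repeat a pose let the fingers close. It gives the time, the measured TCP pose, the force, the opening and the grip force at its end, in the units of the state.
- read_state(): the state, without advancing time (a new reading comes with each control period).
- capture(name): name is "side" or "top"; returns (picture, depth): 400x640x3 uint8, red, green, blue; 400x640 float32, m along the optical axis (not along the pixel's ray), 0 where there is no reading.
- camera_params(name): a dict with "fx", "fy", "cx", "cy" (pixels), "D" ([k1, k2, p1, p2, k3] as OpenCV has them; the pictures are not rectified), "xyz" and "orientation" of the camera in the world. Camera axes: x right, y up, looking along -z (the intrinsics and any distortion apply to the point x, -y, -z); pixel columns grow to the right and rows downward; lengths in m; the calibration is good to about 2 mm. A picture is of the moment at which its call begins. camera_params takes no time and is no camera call.
- hand_in(): hands the job in; it is judged then, once.
The state is a dict: "time_s": time; "joint_positions": joint angles; "qvel": joint speeds; "tau": joint torques, N m; "position": TCP position; "tcp_rot": TCP orientation; "force": force on the tool from outside, world axes, zero at the start; "moment": the same for the moment, N m; "opening": opening from 0.0 (shut) to 1.0 (fully open); "grasp_force": force on a finger pad.
Only numpy, scipy, OpenCV 4.12 (cv2) and the standard library are available. Lean on these libraries where they do the work, as an engineer would, in place of code of your own. Each camera call takes 0.05 s, during which the arm holds its last target. There are 200 camera calls.

TASK

The spice jar next to the end board of the jar lane has tipped against the board: stand it upright in the lane and let it go. Then slide the lane's stop to the red marker (yellow pointer in line with it) and, holding it there, pinch its orange lever fully closed against the grey post; finish while still holding both pinched there. Do not squeeze the lever shut away from the marker, and leave the other jar, the glass and the timer as they stand.

Things in the scene. Friction and masses are not known exactly. Their poses are not given: they have to be found in the camera images.
- lane: Light-wood jar lane, fixed, 62 mm wide (its x), 440 mm long (its y, -240 to +200 mm); origin on the worktop. Floor 10 mm high. Low side rails (inner faces at x = +-24 mm, tops 20 mm high, y = -43 to +192 mm) guide the jars, which stand at x = 0. Upright end board 40 mm wide, 115 mm high, inner face at y = +185 mm. The stop slides along the -y end.
- tipped_jar: Spice jar, red cap, 106 mm high, 0.11 kg: body 42 mm across, cap 45 mm across from 85 to 106 mm. Origin at the centre of its underside, z towards the cap. At the start it leans about 33 degrees from upright towards lane +y: the +y edge of its foot on the lane floor, the cap's rim against the end board. Leaning less than about 20 degrees it rocks upright by itself.
- standing_jar: Spice jar of the same size (red cap, green label) that stands in the lane between the tipped jar and the stop; to be left standing. Origin at the centre of its underside.
- stop: Sliding stop. Origin at worktop height, lane x = 0, axes parallel to the lane's. Its upright grey thumb post is 24 mm wide in x, spans y = -14 to -4 mm, z = 22 to 72 mm. The stop slides along lane y only (lane y about -200 to -90 mm); friction about 1.2 N, less than it takes to move the lever.
- lever: Orange cam lever, 24 mm wide (x), 10 mm thick (y), 42 mm long (z) from its origin, the pivot, at y = +10, z = +26 mm in the stop frame. Open, its z leans 0.45 rad from the stop's z towards lane +y, away from the post; closed (its end stop) it is upright. Outside width over post and lever along y: about 48 mm open, 29 mm closed (y = -14 to +15 mm in the stop frame).
- lever_tip (a point): Middle of the lever's free end, 42 mm from the pivot. Sprung: it opens again when released; moving it takes about 3 N at the tip when open, 6 N when closed.
- pointer (a point): Tip of the stop's small yellow pointer, at x = -28 mm, y = 0, z = 16 mm in the stop frame.
- mark (a point): The red marker clip's line on the lane's front edge, fixed; axes parallel to the lane's. The pointer is at the mark when its y in this frame is 0.
- drinking_glass: Drinking glass, 81 mm across, 91 mm high, standing behind the lane; leave alone. Origin at the centre of its underside.
- timer_1: Red kitchen timer, 63 mm across, 58 mm high; leave alone. Origin at the centre of its underside.
- stop_plate (a point): Middle of the stop's rubber face, turned to the jars, at y = +90 mm, z = 31 mm in the stop frame. The plate (y = +83 to +90 mm) is 47 mm high; the black carriage under post and lever (y = -24 to +32 mm) is 25 mm high, the bar between them 22 mm.
There are look-alikes about, which are no part of the job. What is shaped like the tipped_jar but purple or turquoise is not meant.

How it is judged:
By the outcome, as a careful person would: the job done as asked, in the order asked, and still so for the second after the job is handed in, while the arm keeps its last pose, push and grip.
It also fails if it takes over 38 s, if anything falls off the work surface, if the arm or the gripper's body presses on something with over 40 N, if the wrist force passes 120 N, or if a joint passes its speed limit or range.

## Working session

There is one attempt and no reset: what is moved stays moved. The work goes in short steps, Python scripts to look and compute and a tool call to move; the robot and the scene stay as the last step left them, time stands still between calls to the robot, and variables do not carry over. Pictures are saved under pics/ and viewed, at most 10 in all, crops included, and the job is handed in when it is done.

Besides the shell and the picture viewer there is one more tool, called after "Request:" as name([rows], argument=value, ...), one row to a line, values as JSON. apply_moves: Moves the arm, as the interface text tells. Its arguments: {"type":"object","properties":{"rows":{"type":"array"}},"required":["rows"]}

```bash
mkdir -p pics; ls; cat > h.py <<'E'
import numpy as np, cv2, json
from rig import read_state, capture, camera_params, hand_in
def cam(n):
    p=camera_params(n);K=np.array([[p['fx'],0,p['cx']],[0,p['fy'],p['cy']],[0,0,1.]]);return K,np.array(p['D'],float),np.array(p['xyz'],float),np.array(p['orientation'],float).reshape(3,3)
def rays(n,uv):
    K,D,c,R=cam(n)
    q=cv2.undistortPoints(np.array(uv,float).reshape(-1,1,2),K,D).reshape(-1,2)
    d=np.c_[q[:,0],-q[:,1],-np.ones(len(q))]
    return c,d@R.T
def onplane(n,uv,z):
    c,d=rays(n,uv);return c+d*((z-c[2])/d[:,2])[:,None]
def depthpts(n,uv,dep):
    uv=np.array(uv);c,d=rays(n,uv);z=dep[uv[:,1].astype(int),uv[:,0].astype(int)]
    return c+d*z[:,None]
E
python3 - <<'E'
from h import *
for n in('side','top'):
    im,d=capture(n);np.savez(f'pics/{n}0.npz',im=im,d=d);cv2.imwrite(f'pics/{n}0.png',im[:,:,::-1])
    K,D,c,R=cam(n);print(n,K[0,0],D,c.round(3),R.round(2).tolist())
s=read_state();print(s)
E
```

```text
pics
side 386.5204951101886 [-0.03808421  0.          0.          0.          0.        ] [ 0.065 -0.808  0.663] [[0.84, 0.29, -0.45], [-0.54, 0.46, -0.71], [0.0, 0.84, 0.54]]
top 499.28945393195033 [-0.06526951  0.          0.          0.          0.        ] [ 0.318 -0.042  1.311] [[0.01, 0.98, -0.17], [-1.0, 0.01, -0.02], [-0.02, 0.17, 0.98]]
{'time_s': 0.1, 'joint_positions': array([ 6.21950158e+01,  3.02730351e+01,  8.21503593e+01, -1.26901954e-03,
        6.76875387e+01, -1.02270141e+01]), 'qvel': array([-0.02118456, -0.15603403, -0.15602397,  0.09020244,  0.0057808 ,
       -0.10973261]), 'tau': array([ 2.02911592e-04, -4.40987778e+01, -1.77151966e+01,  6.35267026e-02,
        5.33903867e-02, -3.30845376e-05]), 'position': array([0.18843535, 0.59527247, 0.24666861]), 'tcp_rot': array([[-9.53309259e-01,  3.01994493e-01, -8.85017639e-04],
       [ 3.01995616e-01,  9.53307758e-01, -1.72215821e-03],
       [ 3.23611886e-04, -1.90902081e-03, -9.99998125e-01]]), 'force': array([ 0.31282766, -0.92194418, -0.80823092]), 'moment': array([-0.03090477, -0.01878244, -0.03493248]), 'grasp_force': 0.0, 'opening': 1.0022767788931537}
```

View pics/side0.png

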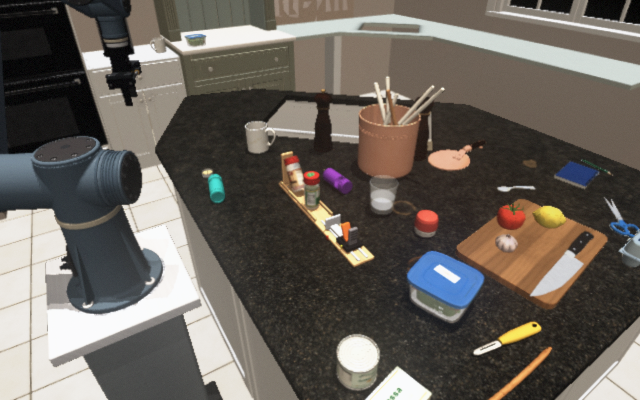

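View pics/top0.png

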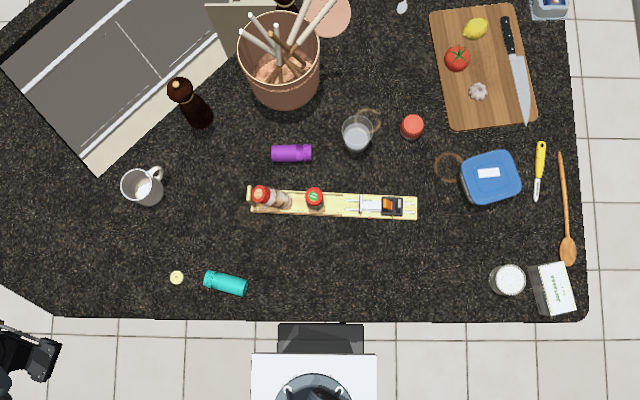

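Top view: the lane runs from (248,198) to (417,207). The end board is at its left, with the tipped red-cap jar leaning on it (cap 261,194, foot ~287,199). The standing jar is at (314,197), and the stop's orange lever at (389,206). The look-alikes are the purple jar (291,153) and the turquoise one (225,283). Only the red-capped jar at (268,195) is in the lane and leaning on the board, so it is the one meant. I'll confirm that with an enlarged crop.

```bash
python3 - <<'E'
import cv2
a=cv2.imread('pics/top0.png')[175:230,240:425];b=cv2.imread('pics/side0.png')[145:270,270:380]
a=cv2.resize(a,None,fx=4.3,fy=4.3,interpolation=cv2.INTER_CUBIC)
cv2.imwrite('pics/c1.png',a)
cv2.imwrite('pics/c2.png',cv2.resize(b,None,fx=4.8,fy=4.8,interpolation=cv2.INTER_CUBIC))
E
```

```text
(no output)
```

View pics/c1.png

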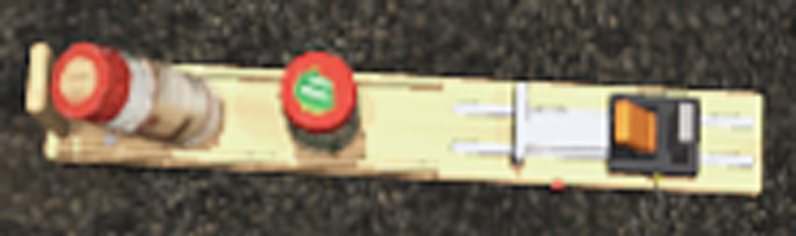

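View pics/c2.png

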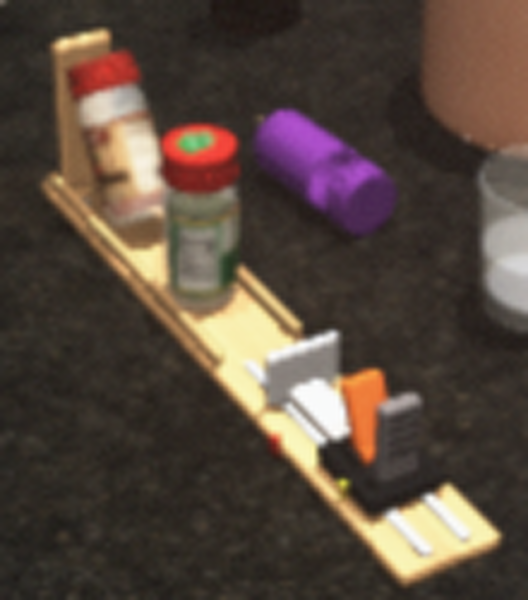

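The crops confirm it: the cream jar with the red cap leans on the end board. The marker is at about top (369.5,218), the pointer at (392.6,217), and the lever and post are on the stop.

```bash
python3 - <<'E'
from h import *
f=np.load('pics/top0.npz');im,d=f['im'],f['d']
vv,uu=np.mgrid[170:235,235:430];uv=np.c_[uu.ravel(),vv.ravel()]
P=depthpts('top',uv,d);hsv=cv2.cvtColor(im,cv2.COLOR_RGB2HSV)[uv[:,1],uv[:,0]].astype(int)
Pf=onplane('top',uv,0.01)
wood=(hsv[:,0]>12)&(hsv[:,0]<33)&(hsv[:,1]>40)&(hsv[:,2]>130)
fl=wood&(abs(P[:,2]-.01)<.008)
r=cv2.minAreaRect(Pf[fl][:,:2].astype(np.float32)*1000);print('floor rect',r,fl.sum()); print(cv2.boxPoints(r).round(0).tolist())
# corners by eye
print('corners',onplane('top',[(417.4,196.6),(417.2,219.7),(250.5,211.7)],.01).round(4).tolist())
print('mark',onplane('top',[(369.5,218)],.014).round(4),'ptr',onplane('top',[(392.6,216.9)],.016).round(4))
red=((hsv[:,0]<8)|(hsv[:,0]>172))&(hsv[:,1]>150)&(hsv[:,2]>90)
for lab,m in(('cap',red),('orange',(hsv[:,0]>8)&(hsv[:,0]<18)&(hsv[:,1]>180))):
    mm=np.zeros(im.shape[:2],np.uint8);mm[uv[m][:,1],uv[m][:,0]]=1
    n,L,S,C=cv2.connectedComponentsWithStats(mm)
    for i in range(1,n):
        k=L[uv[:,1],uv[:,0]]==i
        print(lab,S[i],C[i].round(1),'depth mean',P[k].mean(0).round(4),'rng',np.percentile(P[k],[3,97],axis=0).round(4).tolist())
print('worktop z',np.median(P[(hsv[:,2]<60),2]))
# standing cap top centre
k=(P[:,2]>.11)&(uv[:,0]>300)&(uv[:,0]<330); print('standing top',P[k].mean(0).round(4),k.sum(),cv2.minEnclosingCircle(P[k][:,:2].astype(np.float32)))
k=wood&(P[:,2]>.09)&(uv[:,0]<255);print('board top',P[k].mean(0),np.percentile(P[k],[3,97],axis=0).round(4).tolist())
# side
g=np.load('pics/side0.npz');im,d=g['im'],g['d'];h=cv2.cvtColor(im,cv2.COLOR_RGB2HSV).astype(int)
for lab,lo,hi,box in(('yellow',24,34,(335,225,350,255)),('redmark',0,8,(322,230,332,245))):
    x0,y0,x1,y1=box;hh=h[y0:y1,x0:x1];m=(hh[...,0]>=lo)&(hh[...,0]<=hi)&(hh[...,1]>140);q=np.argwhere(m);
    if len(q): c=q.mean(0)[::-1]+[x0,y0];print(lab,len(q),c,onplane('side',[c],.016).round(4))
print('side eye mark,ptr',onplane('side',[(270+274/4.8,145+443/4.8),(270+343/4.8,145+485/4.8)],.016).round(4).tolist())
print('side corner front right, ',onplane('side',[(270+405/4.8,145+573/4.8),(270+498/4.8,145+533/4.8)],.01).round(4).tolist())
E
```

```text
floor rect ((533.89697265625, -48.033233642578125), (438.3341979980469, 63.90678405761719), 87.50122833251953) 1714
[[492.0, -266.0], [556.0, -268.0], [575.0, 170.0], [512.0, 172.0]]
corners [[0.5548, -0.2708, 0.01], [0.4932, -0.2689, 0.01], [0.5115, 0.1702, 0.01]]
mark [[ 0.4964 -0.1434  0.014 ]] ptr [[ 0.4994 -0.2036  0.016 ]]
cap [251 185  19  19 193] [261.2 194.4] depth mean [0.5378 0.1274 0.121 ] rng [[0.522, 0.1102, 0.0964], [0.5609, 0.1537, 0.1206]]
cap [305 187  18  19 175] [314.2 196.1] depth mean [ 0.5341 -0.0014  0.122 ] rng [[0.5154, -0.0202, 0.1032], [0.5562, 0.0186, 0.1214]]
cap [368 218   1   1   1] [368. 218.] depth mean [ 0.4973 -0.14    0.0069] rng [[0.4973, -0.14, 0.0069], [0.4973, -0.14, 0.0069]]
cap [370 218   1   1   1] [370. 218.] depth mean [ 0.4971 -0.1451  0.0088] rng [[0.4971, -0.1451, 0.0088], [0.4971, -0.1451, 0.0088]]
orange [383 200   9  10  59] [388.1 204.9] depth mean [ 0.5261 -0.1889  0.0461] rng [[0.5173, -0.1982, 0.0278], [0.5372, -0.1793, 0.064]]
orange [383 204   1   1   1] [383. 204.] depth mean [ 0.5253 -0.1738  0.0647] rng [[0.5253, -0.1738, 0.0647], [0.5253, -0.1738, 0.0647]]
worktop z 0.00030749811349917167
standing top [ 5.292e-01 -3.000e-04  1.578e-01] 262 ((0.438471257686615, -0.01613510586321354), 0.12288988381624222)
board top [0.54300781 0.1597383  0.11202279] [[0.526, 0.1485, 0.1], [0.5612, 0.1656, 0.1174]]
yellow 5 [341.2 245.4] [[ 0.5074 -0.1969  0.016 ]]
redmark 7 [326.57142857 237.28571429] [[ 0.4934 -0.1499  0.016 ]]
side eye mark,ptr [[0.4945, -0.1506, 0.016], [0.5066, -0.1993, 0.016]]
side corner front right,  [[0.4988, -0.2659, 0.01], [0.557, -0.2677, 0.01]]
```

```bash
cat >> h.py <<'E'
from scipy.spatial.transform import Rotation as Rot
YAW=np.radians(-2.5);LO=np.array([.5347,-.028,0])
LR=Rot.from_euler('z',YAW).as_matrix()
def W(p): return LO+LR@(np.array(p,float)/1000)   # lane mm -> world m
def L(p): return (LR.T@(np.array(p)-LO))*1000
def Rt(th,ydir):  # tool: y along lane dir, tilted with jar angle th (deg) toward lane +y
    a=np.radians(th);z=LR@np.array([0,-np.sin(a),-np.cos(a)]);y=LR@np.array(ydir,float);return np.c_[np.cross(y,z),y,z]
def row(p0,R0,g,R): # g = grasp point, world
    t=g-.006*R[:,2]; s=R0.T@(t-p0)*1000; r=Rot.from_matrix(R0.T@R).as_rotvec(degrees=True)/6
    return np.r_[s,r].round(2).tolist()
def start():
    y=np.radians(72.422);yv=np.array([np.cos(y),np.sin(y),0]);z=np.array([0,0,-1.]);return np.array([.189,.596,.248]),np.c_[np.cross(yv,z),yv,z]
E
python3 - <<'E'
from h import *
C={}
for n,(x0,y0,x1,y1) in dict(top=(362,214,377,223),side=(321,231,334,246)).items():
    im=np.load(f'pics/{n}0.npz')['im'][y0:y1,x0:x1].astype(float);w=np.clip(im[...,0]-1.6*im[...,1]-20,0,None)
    v,u=np.mgrid[y0:y1,x0:x1];C[n]=(np.sum(u*w)/w.sum(),np.sum(v*w)/w.sum());print(n,C[n],w.sum())
A=[];b=[]
for n in C:
    c,d=rays(n,[C[n]]);d=d[0]/np.linalg.norm(d[0]);M=np.eye(3)-np.outer(d,d);A.append(M);b.append(M@c)
X=np.linalg.solve(sum(A),sum(b));print('mark',X.round(4),L(X).round(1),'resid',[np.linalg.norm(M@X-q).round(4) for M,q in zip(A,b)])
p0,R0=start();R=Rt(33,[1,0,0]);g=W([0,160,101])
print('pre ',row(p0,R0,g-.08*R[:,2],R));print('at',row(p0,R0,g,R))
E
```

```text
top (np.float64(368.98292220113854), np.float64(217.97343453510436)) 105.39999999999996
side (np.float64(326.6611039794608), np.float64(236.72785622593068)) 155.79999999999998
mark [ 0.4975 -0.1426  0.0108] [ -32.1 -116.1   10.8] resid [np.float64(0.0008), np.float64(0.0008)]
pre  [-464.2, -290.74, 74.87, 3.59, -4.69, 12.12]
at [-475.54, -332.81, 141.97, 3.59, -4.69, 12.12]
```

Request:
apply_moves([
  {"x":-464,"y":-291,"z":75,"rx":3.59,"ry":-4.69,"rz":12.12,"claw":0},
  {"x":-464,"y":-291,"z":75,"rx":3.59,"ry":-4.69,"rz":12.12,"claw":0},
  {"x":-464,"y":-291,"z":75,"rx":3.59,"ry":-4.69,"rz":12.12,"claw":0},
  {"x":-464,"y":-291,"z":75,"rx":3.59,"ry":-4.69,"rz":12.12,"claw":0},
  {"x":-464,"y":-291,"z":75,"rx":3.59,"ry":-4.69,"rz":12.12,"claw":0},
  {"x":-464,"y":-291,"z":75,"rx":3.59,"ry":-4.69,"rz":12.12,"claw":0},
  {"x":-464,"y":-291,"z":75,"rx":3.59,"ry":-4.69,"rz":12.12,"claw":0},
  {"x":-464,"y":-291,"z":75,"rx":3.59,"ry":-4.69,"rz":12.12,"claw":0},
  {"x":-464,"y":-291,"z":75,"rx":3.59,"ry":-4.69,"rz":12.12,"claw":0},
  {"x":-464,"y":-291,"z":75,"rx":3.59,"ry":-4.69,"rz":12.12,"claw":0},
])

```text
time_s: 1.35
position: [0.5448, 0.1749, 0.1713]
tcp_rot: [[0.041, 0.999, -0.027], [0.837, -0.049, -0.545], [-0.546, -0.0, -0.838]]
force: [-0.3, 0.9, -0.1]
opening: 1.0
grasp_force: 0.0
```

```bash
python3 - <<'E'
from h import *
im,d=capture('side');s=read_state();print(s['position'].round(4),s['qvel'].round(1))
c=im[90:230,230:390,::-1];cv2.imwrite('pics/s1.png',cv2.resize(c,None,fx=4,fy=4,interpolation=cv2.INTER_CUBIC))
R=Rt(33,[1,0,0]);g=W([0,160,101]);p=g-.086*R[:,2];print('cmd',p.round(4))
print('at', row(p,R,g,R))
for th,lift in((33,2),(27,2),(20,2),(13,2),(6,2),(0,1)):
    a=np.radians(th);G=W([0,126-21*np.cos(a)+95*np.sin(a),10+lift+21*np.sin(a)+95*np.cos(a)])
    Rn=Rt(th,[1,0,0]);print(th,row(g-.006*R[:,2],R,G,Rn))
E
```

```text
[0.5435 0.1766 0.1716] [ 2.9 -1.1  1.2  0.9  0.3  0.1]
cmd [0.5437 0.1786 0.1731]
at [-0.0, 0.0, 80.0, 0.0, 0.0, 0.0]
33 [-1.04, 0.0, -1.84, 0.0, 0.0, 0.0]
27 [-11.48, -0.0, 0.91, 0.0, 1.0, 0.0]
20 [-23.22, -0.0, 5.47, 0.0, 2.17, -0.0]
13 [-34.32, -0.0, 11.43, 0.0, 3.33, -0.0]
6 [-44.61, -0.0, 18.7, 0.0, 4.5, 0.0]
0 [-52.12, -0.0, 26.73, 0.0, 5.5, 0.0]
```

View pics/s1.png

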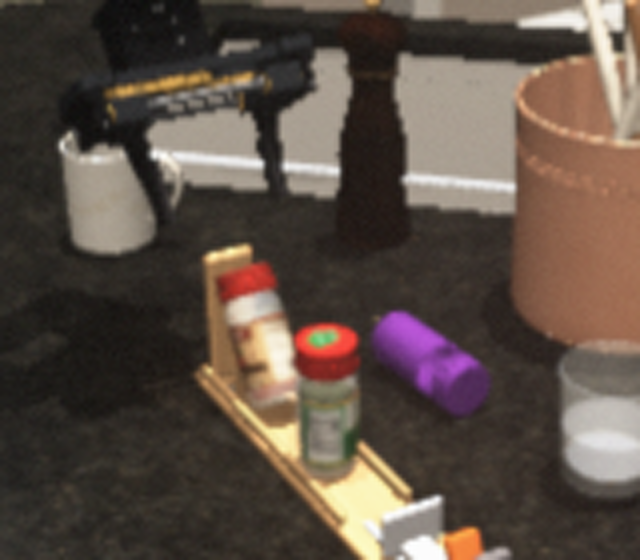

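The jaws hang above and behind the leaning jar's cap (crop ~245,280), straddling it in line. Go in.

Request:
apply_moves([
  {"x":0,"y":0,"z":40,"claw":0},
  {"x":0,"y":0,"z":80,"claw":0},
  {"x":0,"y":0,"z":80,"claw":0},
  {"x":0,"y":0,"z":80,"claw":0},
])

```text
validation failed for argument at $.ro...
```

```bash
python3 - <<'E'
from h import *
im,d=capture('side');c=im[90:230,230:390,::-1];cv2.imwrite('pics/s2.png',cv2.resize(c,None,fx=4,fy=4,interpolation=cv2.INTER_CUBIC))
s=read_state();print(s['position'],s['force'])
E
```

```text
[0.54275954 0.17774342 0.17194294] [ 0.43192908 -0.43448871  1.06971772]
```

View pics/s2.png

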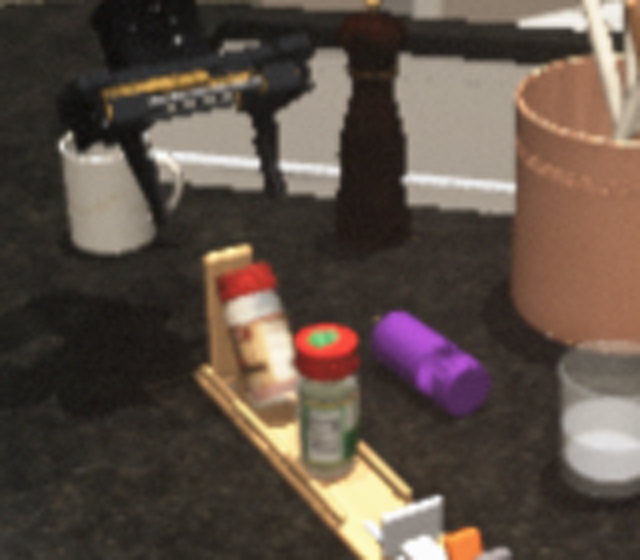

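The call was refused, probably because every row needs all its fields, so nothing moved. I'll resend with full rows.

Request:
apply_moves([
  {"x":0,"y":0,"z":40,"rx":0,"ry":0,"rz":0,"claw":0},
  {"x":0,"y":0,"z":80,"rx":0,"ry":0,"rz":0,"claw":0},
  {"x":0,"y":0,"z":80,"rx":0,"ry":0,"rz":0,"claw":0},
  {"x":0,"y":0,"z":80,"rx":0,"ry":0,"rz":0,"claw":0},
])

```text
time_s: 1.95
position: [0.5416, 0.1363, 0.1065]
tcp_rot: [[0.036, 0.999, -0.021], [0.838, -0.042, -0.544], [-0.544, 0.002, -0.839]]
force: [-0.6, -0.0, 0.2]
opening: 0.997
grasp_force: 0.0
```

Request:
apply_moves([
  {"x":0,"y":0,"z":0,"rx":0,"ry":0,"rz":0,"claw":160},
  {"x":0,"y":0,"z":0,"rx":0,"ry":0,"rz":0,"claw":160},
  {"x":0,"y":0,"z":0,"rx":0,"ry":0,"rz":0,"claw":160},
  {"x":0,"y":0,"z":0,"rx":0,"ry":0,"rz":0,"claw":160},
  {"x":0,"y":0,"z":0,"rx":0,"ry":0,"rz":0,"claw":160},
])

```text
time_s: 2.58
position: [0.5414, 0.1347, 0.1055]
tcp_rot: [[0.037, 0.999, -0.023], [0.838, -0.044, -0.544], [-0.545, 0.0, -0.838]]
force: [0.6, -0.8, -0.0]
opening: 0.52
grasp_force: 0.1
```

Request:
apply_moves([
  {"x":0,"y":0,"z":0,"rx":0,"ry":0,"rz":0,"claw":180},
  {"x":0,"y":0,"z":0,"rx":0,"ry":0,"rz":0,"claw":180},
])

```text
time_s: 2.82
position: [0.5414, 0.1346, 0.1055]
tcp_rot: [[0.037, 0.999, -0.024], [0.838, -0.044, -0.544], [-0.545, 0.0, -0.838]]
force: [-0.2, 0.0, 1.3]
opening: 0.504
grasp_force: 30.0
```

Request:
apply_moves([
  {"x":-1,"y":0,"z":-2,"rx":0,"ry":0,"rz":0,"claw":180},
  {"x":-11.5,"y":0,"z":1,"rx":0,"ry":1,"rz":0,"claw":180},
  {"x":-23,"y":0,"z":5.5,"rx":0,"ry":2.17,"rz":0,"claw":180},
  {"x":-34,"y":0,"z":11.5,"rx":0,"ry":3.33,"rz":0,"claw":180},
  {"x":-44.5,"y":0,"z":18.5,"rx":0,"ry":4.5,"rz":0,"claw":180},
  {"x":-52,"y":0,"z":26,"rx":0,"ry":5.5,"rz":0,"claw":180},
  {"x":-52,"y":0,"z":26,"rx":0,"ry":5.5,"rz":0,"claw":180},
])

```text
time_s: 3.7
position: [0.5386, 0.0748, 0.1121]
tcp_rot: [[0.048, 0.999, -0.0], [0.999, -0.048, -0.001], [-0.001, -0.0, -1.0]]
force: [0.1, -0.5, -2.4]
opening: 0.502
grasp_force: 30.0
```

```bash
python3 - <<'E'
from h import *
im,d=capture('side');c=im[90:230,230:390,::-1];cv2.imwrite('pics/s3.png',cv2.resize(c,None,fx=4,fy=4,interpolation=cv2.INTER_CUBIC))
s=read_state();print(s['position'],s['force'],L(s['position']))
E
```

```text
[0.53856953 0.07599606 0.11201927] [ 0.6201761  -0.01389567 -1.94063976] [ -0.6704008  104.0658685  112.01927044]
```

View pics/s3.png

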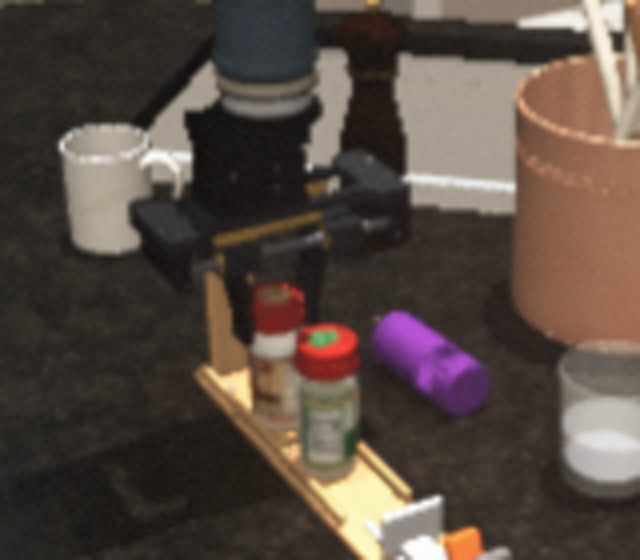

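The jar is upright in the grip. I'll lower it slightly until it touches the floor.

Request:
apply_moves([
  {"x":0,"y":0,"z":1,"rx":0,"ry":0,"rz":0,"claw":180},
  {"x":0,"y":0,"z":2,"rx":0,"ry":0,"rz":0,"claw":180},
  {"x":0,"y":0,"z":2,"rx":0,"ry":0,"rz":0,"claw":180},
])

```text
time_s: 4.12
position: [0.5389, 0.078, 0.1118]
tcp_rot: [[0.04, 0.999, 0.001], [0.999, -0.04, -0.003], [-0.002, 0.001, -1.0]]
force: [-2.7, -2.2, 12.2]
opening: 0.501
grasp_force: 29.9
```

Request:
apply_moves([
  {"x":0,"y":0,"z":-1.3,"rx":0,"ry":0,"rz":0,"claw":180},
  {"x":0,"y":0,"z":-1.3,"rx":0,"ry":0,"rz":0,"claw":180},
  {"x":0,"y":0,"z":-1.3,"rx":0,"ry":0,"rz":0,"claw":100},
  {"x":0,"y":0,"z":-1.3,"rx":0,"ry":0,"rz":0,"claw":40},
  {"x":0,"y":0,"z":-1.3,"rx":0,"ry":0,"rz":0,"claw":0},
  {"x":0,"y":0,"z":-1.3,"rx":0,"ry":0,"rz":0,"claw":0},
  {"x":0,"y":0,"z":-1.3,"rx":0,"ry":0,"rz":0,"claw":0},
  {"x":0,"y":0,"z":-1.3,"rx":0,"ry":0,"rz":0,"claw":0},
])

```text
time_s: 5.12
position: [0.5388, 0.0769, 0.1113]
tcp_rot: [[0.044, 0.999, 0.0], [0.999, -0.044, -0.0], [-0.0, 0.0, -1.0]]
force: [-0.5, -0.2, 0.5]
opening: 0.992
grasp_force: 0.0
```

```bash
python3 - <<'E'
from h import *
s=read_state();print(s['position'],s['tcp_rot'].round(3),s['opening'],L(s['position']).round(1))
# commanded pose now: chain of calls
R=Rt(33,[1,0,0]);p=W([0,160,101])-.006*R[:,2]
p=p+R@np.array([-52,0,26])/1e3;R=R@Rot.from_rotvec([0,33,0],degrees=True).as_matrix()
p=p+R@np.array([0,0,2-1.3])/1e3;print('cmd',p.round(4),L(p).round(1))
up=p-.09*R[:,2]
p1=up;R1=R
R2=Rt(0,[0,-1,0])
for nm,q in(('over', [0,-168,160]),('at',[0,-168,56])):
    print(nm,row(up,R,W(q),R2))
E
```

```text
[0.53875398 0.07694165 0.11128472] [[ 0.044  0.999  0.   ]
 [ 0.999 -0.044 -0.   ]
 [-0.     0.    -1.   ]] 0.9924795153272931 [ -0.5 105.  111.3]
cmd [0.5393 0.0774 0.1118] [  0.  105.5 111.8]
over [-273.5, -0.0, 35.85, -0.0, -0.0, 15.0]
at [-273.5, -0.0, 139.85, -0.0, -0.0, 15.0]
```

Request:
apply_moves([
  {"x":0,"y":0,"z":-45,"rx":0,"ry":0,"rz":0,"claw":0},
  {"x":0,"y":0,"z":-90,"rx":0,"ry":0,"rz":0,"claw":0},
  {"x":0,"y":0,"z":-90,"rx":0,"ry":0,"rz":0,"claw":0},
])

```text
time_s: 5.5
position: [0.5413, 0.0769, 0.2049]
tcp_rot: [[0.044, 0.999, 0.009], [0.999, -0.044, -0.001], [-0.001, 0.009, -1.0]]
force: [-0.8, 0.1, -0.4]
opening: 1.001
grasp_force: 0.0
```

Request:
apply_moves([
  {"x":-50,"y":0,"z":0,"rx":0,"ry":0,"rz":1.7,"claw":0},
  {"x":-100,"y":0,"z":0,"rx":0,"ry":0,"rz":3.5,"claw":0},
  {"x":-150,"y":0,"z":0,"rx":0,"ry":0,"rz":5.2,"claw":0},
  {"x":-200,"y":0,"z":0,"rx":0,"ry":0,"rz":7,"claw":0},
  {"x":-250,"y":0,"z":10,"rx":0,"ry":0,"rz":8.7,"claw":0},
  {"x":-272.5,"y":0,"z":20,"rx":0,"ry":0,"rz":10.4,"claw":0},
  {"x":-272.5,"y":0,"z":36,"rx":0,"ry":0,"rz":12.1,"claw":0},
  {"x":-272.5,"y":0,"z":36,"rx":0,"ry":0,"rz":13.8,"claw":0},
  {"x":-272.5,"y":0,"z":36,"rx":0,"ry":0,"rz":15,"claw":0},
  {"x":-272.5,"y":0,"z":36,"rx":0,"ry":0,"rz":15,"claw":0},
])

```text
time_s: 6.75
position: [0.5261, -0.1949, 0.1642]
tcp_rot: [[0.999, -0.042, -0.002], [-0.042, -0.999, 0.001], [-0.002, -0.001, -1.0]]
force: [0.6, 0.1, 0.0]
opening: 1.0
grasp_force: 0.0
```

```bash
python3 - <<'E'
from h import *
s=read_state();print(s['position'],L(s['position']).round(1),s['tcp_rot'].round(3).tolist(),s['joint_positions'].round(1))
im,d=capture('side');t,_=capture('top')
a=cv2.resize(im[130:280,265:385,::-1],(480,600),interpolation=cv2.INTER_CUBIC)
b=cv2.resize(t[150:250,240:430,::-1],None,fx=1.6,fy=1.6)
o=np.zeros((600,800,3),np.uint8);o[:,:480]=a;o[:160,480:480+304]=b;cv2.imwrite('pics/m4.png',o)
E
```

```text
[ 0.52610526 -0.19489444  0.16423996] [  -1.3 -167.1  164.2] [[0.999, -0.042, -0.002], [-0.042, -0.999, 0.001], [-0.002, -0.001, -1.0]] [-31.7  31.8  95.8  -0.   52.5  60.7]
```

View pics/m4.png

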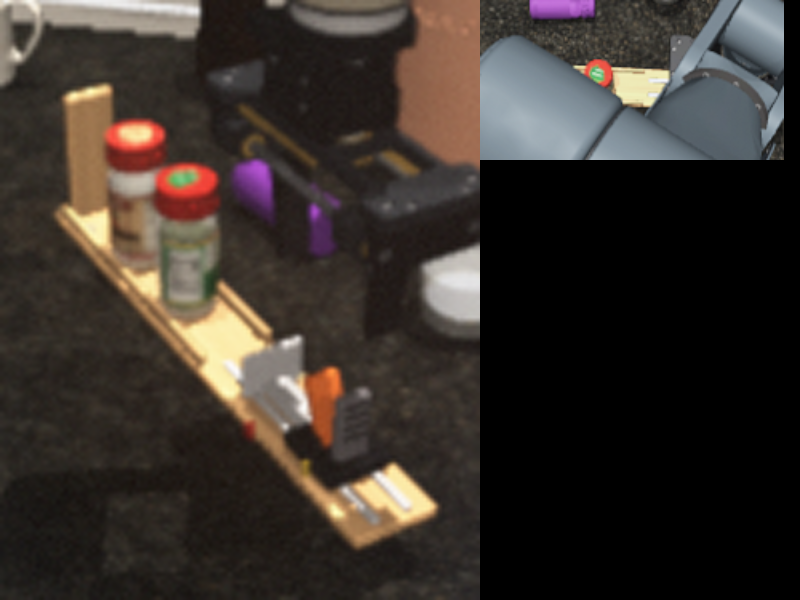

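The tipped jar now stands upright at (135,190) and the other jar is untouched. The jaws hang above the stop, and the top camera is blocked by the arm. Now lower over post and lever.

Request:
apply_moves([
  {"x":1,"y":0,"z":40,"rx":0,"ry":0,"rz":0,"claw":0},
  {"x":1,"y":0,"z":80,"rx":0,"ry":0,"rz":0,"claw":0},
  {"x":1,"y":0,"z":102,"rx":0,"ry":0,"rz":0,"claw":0},
  {"x":1,"y":0,"z":102,"rx":0,"ry":0,"rz":0,"claw":0},
  {"x":1,"y":0,"z":102,"rx":0,"ry":0,"rz":0,"claw":0},
])

```text
time_s: 7.48
position: [0.5284, -0.1956, 0.0641]
tcp_rot: [[0.999, -0.043, 0.001], [-0.043, -0.999, -0.001], [0.001, 0.001, -1.0]]
force: [0.3, -0.6, -0.4]
opening: 1.004
grasp_force: 0.0
```

```bash
python3 - <<'E'
from h import *
s=read_state();print(s['position'],L(s['position']).round(1),s['force'].round(1))
im,d=capture('side')
cv2.imwrite('pics/m5.png',cv2.resize(im[170:280,285:405,::-1],(654,600),interpolation=cv2.INTER_CUBIC))
E
```

```text
[ 0.52841004 -0.19559315  0.06407596] [   1.  -167.7   64.1] [ 0.3 -0.6 -0.4]
```

View pics/m5.png

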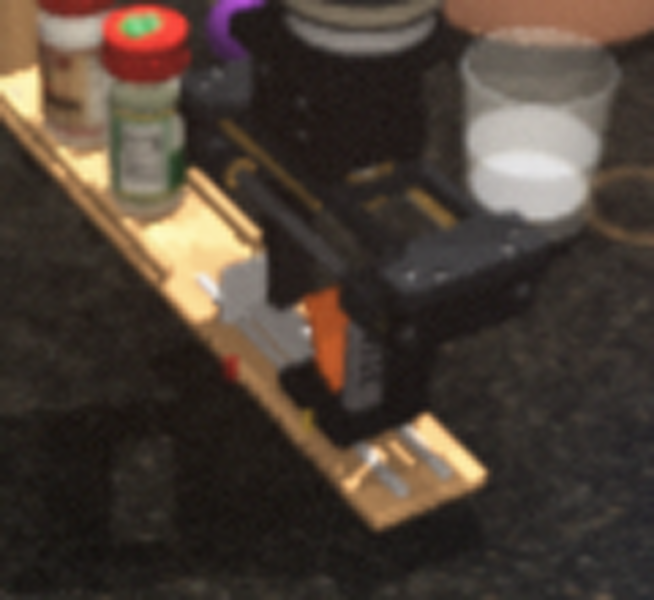

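```bash
cat >> h.py <<'E'
def tri(C):
    A=[];b=[]
    for n in C:
        c,d=rays(n,[C[n]]);d=d[0]/np.linalg.norm(d[0]);M=np.eye(3)-np.outer(d,d);A.append(M);b.append(M@c)
    X=np.linalg.solve(sum(A),sum(b));return X,[np.linalg.norm(M@X-q)*1000 for M,q in zip(A,b)]
def blob(im,box,f):
    x0,y0,x1,y1=box;a=im[y0:y1,x0:x1].astype(float);w=f(a);v,u=np.mgrid[y0:y1,x0:x1]
    return np.array([np.sum(u*w),np.sum(v*w)])/w.sum(),(w>0).sum()
yel=lambda a:np.where((a[...,2]<.45*a[...,1])&(a[...,1]>.72*a[...,0])&(a[...,0]>60),a[...,0]-a[...,2],0)
redf=lambda a:np.clip(a[...,0]-1.6*a[...,1]-20,0,None)
E
python3 - <<'E'
from h import *
S=np.load('pics/side0.npz')['im'];T=np.load('pics/top0.npz')['im']
s,ns=blob(S,(332,236,352,256),yel);t,nt=blob(T,(385,211,400,224),yel);print(s,ns,t,nt)
X,r=tri(dict(side=s,top=t));print('ptr',L(X).round(1),r)
im,_=capture('side')
print('now',blob(im,(332,236,352,256),yel),blob(im,(321,231,334,246),redf))
print(im[240:250,336:346].tolist()[::2] if ns==0 else '')
E
```

```text
[341.0647482  245.62230216] 6 [392.50442478 216.        ] 2
ptr [ -25.4 -176.3   22.2] [np.float64(0.8290871106308526), np.float64(0.8290871106308921)]
now (array([341.        , 246.62275449]), np.int64(4)) (array([326.89367553, 236.76076994]), np.int64(13))
```

Request:
apply_moves([
  {"x":0,"y":-2,"z":1,"rx":0,"ry":0,"rz":0,"claw":60},
  {"x":0,"y":-3,"z":2,"rx":0,"ry":0,"rz":0,"claw":85},
  {"x":0,"y":-3,"z":2,"rx":0,"ry":0,"rz":0,"claw":85},
  {"x":0,"y":-12,"z":2,"rx":0,"ry":0,"rz":0,"claw":85},
  {"x":0,"y":-24,"z":2,"rx":0,"ry":0,"rz":0,"claw":85},
  {"x":0,"y":-36,"z":2,"rx":0,"ry":0,"rz":0,"claw":85},
  {"x":0,"y":-48,"z":2,"rx":0,"ry":0,"rz":0,"claw":85},
  {"x":0,"y":-57,"z":2,"rx":0,"ry":0,"rz":0,"claw":85},
  {"x":0,"y":-62,"z":2,"rx":0,"ry":0,"rz":0,"claw":85},
  {"x":0,"y":-62,"z":2,"rx":0,"ry":0,"rz":0,"claw":85},
])

```text
time_s: 8.82
position: [0.5299, -0.1324, 0.0612]
tcp_rot: [[0.999, -0.043, -0.001], [-0.043, -0.999, 0.001], [-0.001, -0.001, -1.0]]
force: [0.1, -0.5, -0.1]
opening: 0.666
grasp_force: 0.0
```

```bash
python3 - <<'E'
from h import *
s=read_state();p=L(s['position']);print(p.round(1),s['opening'],s['force'].round(1),'stop est',p[1]-s['opening']*43.5+14)
im,_=capture('side');np.savez('pics/s6.npz',im=im)
y=blob(im,(316,224,352,256),yel);print('yel',y,'red',blob(im,(318,228,334,246),redf))
print('ptr on z16',L(onplane('side',[y[0]],.016)[0]).round(1),'start',L(onplane('side',[(341.06,245.6)],.016)[0]).round(1))
# tipped jar cap in side for bias: red cap mask near
h=cv2.cvtColor(im,cv2.COLOR_RGB2HSV).astype(int);m=((h[...,0]<8)|(h[...,0]>172))&(h[...,1]>140)&(h[...,2]>70)
m[:150]=0;m[215:]=0;m[:,:285]=0;m[:,325:]=0
n,Lb,S,C=cv2.connectedComponentsWithStats(m.astype(np.uint8));print(S[1:].tolist(),C[1:].round(1).tolist())
# predicted cap silhouette centre from arm-known pose
K,D,c,R=cam('side')
def proj(P):
    q=(np.atleast_2d(P)-c)@R;return cv2.projectPoints(np.c_[q[:,0],-q[:,1],-q[:,2]],np.zeros(3),np.zeros(3),K,D)[0].reshape(-1,2)
a=np.linspace(0,2*np.pi,60)
Q=np.array([W([22.5*np.cos(t)-.5,105+22.5*np.sin(t),z]) for t in a for z in(95,116)]);q=proj(Q);print('pred cap box',q.min(0),q.max(0))
print('pred ptr at stop=-116',proj(W([-28,-116.1,16])),'mark',proj(W([-32,-116.1,11])))
E
```

```text
[  -0.2 -104.5   61.2] 0.6662344478909891 [ 0.1 -0.5 -0.1] stop est -119.51486264482244
yel (array([329.51439539, 234.02879079]), np.int64(6)) red (array([326.88611714, 236.97396963]), np.int64(11))
ptr on z16 [ -22.4 -115.8   16. ] start [ -20.6 -170.4   16. ]
[[291, 160, 24, 24, 178], [296, 181, 1, 1, 1]] [[300.6, 168.3], [296.0, 181.0]]
pred cap box [290.37162829 160.32550538] [305.82163322 173.9420889 ]
pred ptr at stop=-116 [[327.73653001 234.76092239]] mark [[326.4160282 236.7154091]]
```

The arm and camera agree on the known jar pose to under 0.7 px, but the side view is coarse along the lane. I'll retract so the top camera can compare the pointer with the mark directly.

Request:
apply_moves([
  {"x":0,"y":4,"z":0,"rx":0,"ry":0,"rz":0,"claw":85},
  {"x":0,"y":4,"z":-55,"rx":0,"ry":0,"rz":0,"claw":85},
  {"x":0,"y":4,"z":-115,"rx":0,"ry":0,"rz":0,"claw":85},
  {"x":0,"y":-50,"z":-130,"rx":0,"ry":0,"rz":0,"claw":85},
  {"x":0,"y":-110,"z":-130,"rx":0,"ry":0,"rz":0,"claw":85},
  {"x":0,"y":-170,"z":-130,"rx":0,"ry":0,"rz":0,"claw":85},
  {"x":0,"y":-230,"z":-130,"rx":0,"ry":0,"rz":0,"claw":85},
  {"x":0,"y":-290,"z":-130,"rx":0,"ry":0,"rz":0,"claw":85},
  {"x":0,"y":-290,"z":-130,"rx":0,"ry":0,"rz":0,"claw":85},
])

```text
time_s: 10.0
position: [0.5426, 0.16, 0.1911]
tcp_rot: [[0.999, -0.038, 0.0], [-0.038, -0.999, 0.0], [0.0, -0.0, -1.0]]
force: [-0.7, 0.2, -0.1]
opening: 0.666
grasp_force: 0.0
```

```bash
python3 - <<'E'
from h import *
s=read_state();print(L(s['position']).round(1),s['time_s'])
ims=[capture('top')[0].astype(float) for _ in range(4)];im=np.mean(ims,0);T0=np.load('pics/top0.npz')['im']
s=read_state()
cv2.imwrite('pics/t7.png',cv2.resize(im[185:230,335:425,::-1].astype(np.uint8),None,fx=8,fy=8,interpolation=cv2.INTER_NEAREST))
for nm,a,b in(('start',T0,(385,211,400,224)),('now',im,(362,211,382,224))):
    print(nm,'yel',blob(a,b,yel),'red',blob(a,(360,214,378,223),redf))
E
```

```text
[ -0.3 188.1 191.1] 10.0
start yel (array([392.50442478, 216.        ]), np.int64(2)) red (array([368.9829222 , 217.97343454]), np.int64(4))
now yel (array([370.6420765, 214.6420765]), np.int64(2)) red (array([369.09656372, 217.86950848]), np.int64(4))
```

View pics/t7.png

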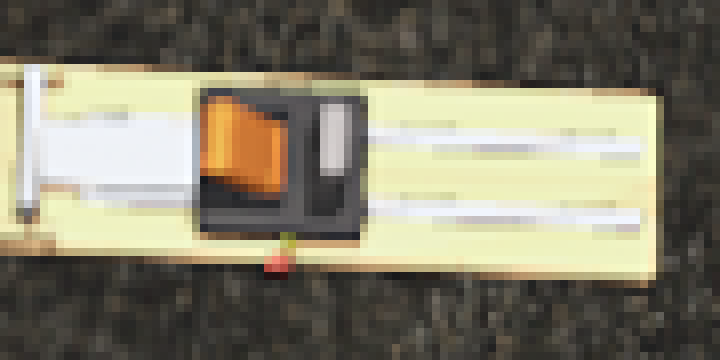

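Pointer at (370.6,214.6), mark at (369.1,217.9): the stop is about 3–4 mm short of the mark. I'll refine that numerically.

```bash
python3 - <<'E'
from h import *
im=np.mean([capture('top')[0].astype(float) for _ in range(3)],0)
print(im[213:220,366:375].round().astype(int).tolist())
f=lambda u,v,z:L(onplane('top',[(u,v)],z)[0])
P=f(370.64,214.64,.016);M=f(369.1,217.87,.011);print(P.round(1),M.round(1),P[1]-M[1])
# carriage (dark) extents at top z25, y -24..+32
row=im[200:210].mean(0).mean(1);print('dark row cols 356-386',row[356:386].round().astype(int).tolist())
row=im[210:213].mean(0).mean(1);print('row210',row[356:386].round().astype(int).tolist())
print([f(u,211,.025)[1].round(1) for u in(359,360,361,379,380,381)])
E
```

```text
[[[71, 70, 73], [73, 72, 75], [72, 71, 74], [71, 71, 75], [73, 70, 76], [74, 72, 78], [79, 77, 81], [84, 82, 85], [87, 85, 87]], [[74, 57, 43], [76, 59, 46], [77, 59, 47], [54, 43, 41], [120, 122, 54], [96, 99, 49], [58, 55, 46], [55, 49, 49], [59, 54, 53]], [[223, 228, 181], [224, 228, 182], [224, 229, 183], [224, 230, 180], [194, 197, 114], [184, 175, 67], [201, 169, 112], [205, 167, 121], [206, 167, 120]], [[249, 245, 196], [249, 247, 198], [230, 232, 184], [240, 209, 163], [203, 168, 105], [208, 182, 112], [239, 229, 176], [244, 239, 187], [243, 239, 187]], [[192, 181, 131], [188, 182, 134], [225, 168, 128], [245, 141, 121], [221, 116, 97], [181, 132, 98], [192, 188, 139], [204, 202, 152], [203, 203, 154]], [[39, 36, 31], [26, 29, 30], [175, 72, 62], [194, 94, 82], [180, 78, 67], [111, 62, 53], [72, 62, 48], [100, 80, 60], [95, 77, 59]], [[47, 46, 44], [34, 37, 35], [36, 20, 21], [36, 19, 18], [50, 19, 20], [51, 46, 42], [45, 46, 42], [65, 60, 51], [71, 66, 54]]]
[ -24.5 -119.4   16. ] [ -32.6 -116.1   11. ] -3.3501758916198554
dark row cols 356-386 [236, 237, 240, 170, 95, 121, 130, 122, 110, 109, 114, 114, 117, 134, 107, 83, 89, 67, 51, 146, 159, 151, 115, 86, 102, 219, 227, 225, 225, 222]
row210 [210, 210, 188, 112, 68, 78, 79, 78, 77, 76, 76, 76, 74, 74, 89, 95, 96, 72, 60, 61, 60, 71, 90, 86, 97, 219, 232, 231, 233, 230]
[np.float64(-88.2), np.float64(-90.8), np.float64(-93.4), np.float64(-140.1), np.float64(-142.7), np.float64(-145.3)]
```

Request:
apply_moves([
  {"x":0,"y":60,"z":0,"rx":0,"ry":0,"rz":0,"claw":56},
  {"x":0,"y":120,"z":0,"rx":0,"ry":0,"rz":0,"claw":56},
  {"x":0,"y":180,"z":0,"rx":0,"ry":0,"rz":0,"claw":56},
  {"x":0,"y":240,"z":0,"rx":0,"ry":0,"rz":0,"claw":56},
  {"x":0,"y":295,"z":10,"rx":0,"ry":0,"rz":0,"claw":56},
  {"x":0,"y":295,"z":30,"rx":0,"ry":0,"rz":0,"claw":56},
  {"x":0,"y":295,"z":60,"rx":0,"ry":0,"rz":0,"claw":56},
  {"x":0,"y":295,"z":100,"rx":0,"ry":0,"rz":0,"claw":56},
  {"x":0,"y":295,"z":130,"rx":0,"ry":0,"rz":0,"claw":56},
  {"x":0,"y":295,"z":130,"rx":0,"ry":0,"rz":0,"claw":56},
])

```text
time_s: 11.6
position: [0.5285, -0.1387, 0.0595]
tcp_rot: [[0.999, -0.046, -0.005], [-0.046, -0.999, 0.002], [-0.005, -0.002, -1.0]]
force: [0.4, -0.1, -0.5]
opening: 0.781
grasp_force: 0.0
```

```bash
python3 - <<'E'
from h import *
capture('side');s=read_state();print(L(s['position']).round(1),s['opening'],s['force'].round(1),s['tcp_rot'].round(3)[:,1],s['qvel'].round(1))
E
```

```text
[  -0.2 -111.1   60.9] 0.7781941292264334 [-0.7  0.5  0.1] [-0.045 -0.999 -0.   ] [ 0.4 -2.1 -1.3 -0.1 -0.1 -0. ]
```

Request:
apply_moves([
  {"x":0,"y":0,"z":0,"rx":0,"ry":0,"rz":0,"claw":91},
  {"x":0,"y":0,"z":0,"rx":0,"ry":0,"rz":0,"claw":91},
  {"x":0,"y":-4,"z":0,"rx":0,"ry":0,"rz":0,"claw":91},
  {"x":0,"y":-7,"z":0,"rx":0,"ry":0,"rz":0,"claw":91},
  {"x":0,"y":-8,"z":0,"rx":0,"ry":0,"rz":0,"claw":91},
  {"x":0,"y":-8,"z":0,"rx":0,"ry":0,"rz":0,"claw":91},
])

```text
time_s: 12.4
position: [0.5309, -0.1302, 0.0615]
tcp_rot: [[0.999, -0.043, 0.001], [-0.043, -0.999, -0.0], [0.001, 0.0, -1.0]]
force: [-0.9, -0.2, 0.2]
opening: 0.649
grasp_force: 0.2
```

```bash
python3 - <<'E'
from h import *
capture('side');s=read_state();p=L(s['position']);print(p.round(1),s['opening'],s['force'].round(1),'stop',p[1]+14-s['opening']*43.5)
E
```

```text
[   0.5 -102.3   61.4] 0.6421353248419682 [ 0.3 -0.7 -0.4] stop -116.26101198140655
```

Request:
apply_moves([
  {"x":0,"y":2,"z":0,"rx":0,"ry":0,"rz":0,"claw":103},
  {"x":0,"y":4,"z":0,"rx":0,"ry":0,"rz":0,"claw":114},
  {"x":0,"y":6,"z":0,"rx":0,"ry":0,"rz":0,"claw":126},
  {"x":0,"y":8,"z":0,"rx":0,"ry":0,"rz":0,"claw":138},
  {"x":0,"y":9,"z":0,"rx":0,"ry":0,"rz":0,"claw":143},
  {"x":0,"y":10,"z":0,"rx":0,"ry":0,"rz":0,"claw":149},
  {"x":0,"y":10,"z":0,"rx":0,"ry":0,"rz":0,"claw":149},
])

```text
time_s: 13.32
position: [0.53, -0.1405, 0.0613]
tcp_rot: [[0.999, -0.044, -0.0], [-0.044, -0.999, -0.0], [-0.0, 0.0, -1.0]]
force: [-0.5, -1.4, -0.9]
opening: 0.422
grasp_force: 7.2
```

```bash
python3 - <<'E'
from h import *
capture('side');s=read_state();p=L(s['position']);print(p.round(1),s['opening'],s['opening']*87,s['grasp_force'],s['force'].round(1),'stop',p[1]+14-s['opening']*43.5)
E
```

```text
[   0.3 -112.6   61.3] 0.4211133747805527 36.63686360590809 7.371834810473956 [-0.5 -1.5 -1. ] stop -116.89582253662965
```

Lever is half closed and the stop is on the mark. Finish the squeeze, moving to the final centre.

Request:
apply_moves([
  {"x":0,"y":1,"z":0,"rx":0,"ry":0,"rz":0,"claw":158},
  {"x":0,"y":2,"z":0,"rx":0,"ry":0,"rz":0,"claw":166},
  {"x":0,"y":3,"z":0,"rx":0,"ry":0,"rz":0,"claw":175},
  {"x":0,"y":3.5,"z":0,"rx":0,"ry":0,"rz":0,"claw":190},
  {"x":0,"y":3.5,"z":0,"rx":0,"ry":0,"rz":0,"claw":220},
  {"x":0,"y":3.5,"z":0,"rx":0,"ry":0,"rz":0,"claw":220},
  {"x":0,"y":3.5,"z":0,"rx":0,"ry":0,"rz":0,"claw":220},
  {"x":0,"y":3.5,"z":0,"rx":0,"ry":0,"rz":0,"claw":220},
])

```text
time_s: 14.38
position: [0.5299, -0.1436, 0.0614]
tcp_rot: [[0.999, -0.044, -0.0], [-0.044, -0.999, 0.0], [-0.0, -0.0, -1.0]]
force: [-1.0, 1.5, -0.2]
opening: 0.329
grasp_force: 30.0
```

```bash
python3 - <<'E'
from h import *
im=np.mean([capture('side')[0].astype(float) for _ in range(3)],0);s=read_state();p=L(s['position']);print(s['time_s'],p.round(1),s['opening']*87,s['grasp_force'],s['force'].round(1),'stop',p[1]-.5)
y=blob(im,(316,224,352,256),yel);print('yel',y,'red',blob(im,(318,228,334,246),redf),L(onplane('side',[y[0]],.016)[0]).round(1))
h=cv2.cvtColor(im.astype(np.uint8),cv2.COLOR_RGB2HSV).astype(int);m=((h[...,0]<8)|(h[...,0]>172))&(h[...,1]>140)&(h[...,2]>70)
m[:150]=0;m[215:]=0;m[:,:285]=0;m[:,330:]=0
print(cv2.connectedComponentsWithStats(m.astype(np.uint8))[2][1:].tolist())
E
```

```text
14.525 [   0.3 -115.8   61.4] 28.483714112567295 30.000337553210557 [-1.4  1.4 -0.1] stop -116.2723976312346
yel (array([329.        , 234.02882206]), np.int64(3)) red (array([326.91022099, 236.91747238]), np.int64(11)) [ -23.6 -115.1   16. ]
[[291, 160, 27, 25, 200], [296, 181, 1, 1, 1]]
```

```bash
python3 -c "
from rig import hand_in
print(hand_in())"
```

```text
the job is handed in; nothing more can be done
None
```

The job is handed in at about 14.5 s: the tipped jar stands upright and released in the lane. The stop is held within about 0.5 mm of the red marker by my measurements, with its lever pinched fully closed at 30 N (28.5 mm across post and lever). No verdict came back from the hand-in.

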